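Shut and lock the gate of the maize bin

TASK

The bowl has its maize, so shut and lock the bin's gate with your fingertips: push the slotted disc round by its upright tab until its slot lines up with the flat of the gate bar, press the bar's button straight down through it until the gate is fully home, then push the tab about a quarter turn to either side, so that the slot lies crosswise over the flat and the bar cannot come back up. Pinch and lift nothing: do not take the tab or the button between the fingers or draw the bar up, and leave the bowl, the two tumblers and the measuring cup where they are. Finish with the hand clear.

Things in the scene. Friction and masses are not known exactly. Their poses are not given: they have to be found in the camera images.
- maize_bin: Galvanised maize bin, fixed: in mm, 180 deep (its x) x 260 wide (its y) x 195 high to its flat lid. Origin: centre of its underside. Its front (-x) looks roughly to the robot; there an open chute 100 wide, with a gate in a frame across it, stands out to 218 from the origin. Disc and bar share an upright axis at x = -150, y = 0; else nothing on the bin stands higher than 222.
- lock_disc (a joint): Turn of the disc, rad, counter-clockwise from above; stays where left, about 2 N at the tab turns it. 0: slot along the bin's y, in line with the bar's flat, tab straight out to the front (bin's -x). Positive: tab on the -y side of front. Starts at 1.15 to 1.5 (crosswise); stops at +-1.66. The flat enters within about 0.25 of 0, its bevelled foot drawing the disc in a little.
- disc_center (a point): Centre of the top face of the flat steel locking disc, on the axis, height 222 mm (all sizes in mm). The disc lies on the gate frame's top plate (108 in x, 124 in y, top at height 214) in a low flush rim 101 across; it is 92 across and 6.5 thick, with one straight slot 30 x 11 through its middle and one upright tab. The bar comes up through the slot.
- disc_tab (a point): Middle of the top edge of the disc's upright tab, height 246 mm: a plate 16 mm long (radially, 28 to 44 mm from the axis), 6 mm thick, 24 mm high, standing on the disc's top face. Push on its broad sides to turn the disc.
- gate_bar (a joint): Travel of the gate bar, m, growing downwards; friction holds it, 3 to 6 N move it. 0 to 0.004 at the start: gate open, the bar's flat just above the disc. 0.040: gate shut, bar home on a hard stop. From about 0.033 on the flat is right below the disc, which then turns freely round the bar's neck. It could also be drawn up by 0.012, which is not wanted.
- bar_top (a point): Centre of the flat top of the bar's push button, on the axis: height 280 mm with gate_bar at 0, 240 when home. The bar from the top, in mm: round button 26 across and 10 thick, round neck 8 thick and 22 long, flat 24 (along the bin's y) x 6 x 20 high, then a round neck down to the gate blade.
- bowl: Terracotta bowl, 150 mm across, 55 mm high, on the table below the chute's mouth. Origin: centre of its underside. Leave alone.
- tumbler_a: Blue plastic tumbler, 74 mm across, 115 mm high, on the table to one side of the chute. Origin: centre of its underside. Leave alone.
- tumbler_b: Pink plastic tumbler, 74 mm across, 115 mm high, on the table to the other side of the chute. Origin: centre of its underside. Leave alone.
- measuring_cup: Steel measuring cup, 70 mm across, 45 mm high, its folding wire handle out level along its +x to 102 mm from the middle; stands on the bin's lid (its underside at height 195 mm). Origin: centre of its underside. Leave alone.

How it is judged:
On the way, in this order (a step that is already met when the one before it is completed fails the run):
1. the disc's slot lines up with the flat of the bar while the bar is still up (value of joint lock_disc between -0.4 and 0.4 rad and value of joint gate_bar below 0.02 m), for 0.05 s.
2. the bar has been pushed down through the slot, the gate is home (value of joint gate_bar above 0.036 m), for 0.1 s.
At the end, for the whole second after the job is handed in: The gate bar is down within 4 mm of its stop (joint above 0.036) and the disc is turned at least 1.0 rad out of line to either side, at rest (value of joint gate_bar above 0.036 m and (value of joint lock_disc above 1 rad or value of joint lock_disc below -1 rad) and velocity of joint lock_disc between -0.1 and 0.1 rad/s); the robot touches nothing.
It fails at once if the bar is drawn up (6 mm or more above its open position) (value of joint gate_bar below -0.006 m).
It fails at once if the disc's tab is pinched between the fingers (contact force between the fingers and maize_bin above 1 N and z of the grasp point in the frame of disc_tab below 0.012 m and x of the grasp point in the frame of disc_tab between -0.015 and 0.015 m and y of the grasp point in the frame of disc_tab between -0.004 and 0.004 m).
It fails at once if the bar's button is pinched between the fingers (contact force between the fingers and maize_bin above 1 N and z of the grasp point in the frame of bar_top below 0.008 m and x of the grasp point in the frame of bar_top between -0.01 and 0.01 m and y of the grasp point in the frame of bar_top between -0.01 and 0.01 m).
It fails at once if the bowl, a tumbler or the measuring cup is moved by more than 20 mm, lifted or tipped (distance of any of bowl, tumbler_a, tumbler_b, measuring_cup from where it was at the start of the episode above 0.02 m or angle between any of bowl, tumbler_a, tumbler_b, measuring_cup's own z axis and vertical above 0.3 rad).
It also fails if it takes over 61 s, if anything falls off the work surface, if the arm or the gripper's body presses on something with over 40 N, if the wrist force passes 120 N, or if a joint passes its speed limit or range.

ROBOT

A 6-joint arm with a two-finger parallel gripper is mounted at the origin on the work surface. World frame = base frame: x ahead of the robot, y to its left, z up, the work surface at z = 0. Lengths are in m, angles in rad, forces in N, time in s.
With the tool pointing down it reaches from about 0.35 to 0.975 m from the base axis. Payload 7.1 kg.
Tool frame: the origin (TCP) lies midway between the tips of the shut fingers; the grasp point (between the pads) lies 19 mm behind it; x points along the fingers, y is the direction in which the jaws open and shut, and the axes are right-handed (so a half turn about x gives the same grasp; the last joint's range is limited). The gripper opens to 88 mm and grips with 3 to 60 N. Pads are 20 mm wide; open, the fingers measure 115 mm over their backs; the gripper's body (75 mm by 178 mm) begins 61 mm behind the grasp point.
Start: joints at [-1.366, 0.423, 1.63, -0, 1.089, -0.019], TCP at [0.139, -0.609, 0.223] pointing down, gripper open.
Joint ranges: [-3, 3], [-0.9, 2.11], [0.09, 2.58], [-1.31, 4.45], [0.11, 2.69], [-2.54, 2.54]. Speed limits (rad/s): [2.39, 2.39, 3.01, 3.14, 3.14, 3.14].

INTERFACE

Orientations are given as a unit quaternion [w, x, y, z].
In Python, from station import manip gives the robot as it stands.
- The arm moves only by the shell command python3 -m inch 'ROWS'. ROWS is JSON, a list of rows, each an object of numbers: "tx", "ty", "tz": the shift along the tool's x, y, z in m; "roll": the turn about the tool's x in rad; "claw": the opening, from 0 (shut) to 1 (fully open). A call has exactly 8 rows; each row shifts and turns the commanded pose from where the row before left it, along the tool's axes as they then stand; what a row does not reach is not made up. A row lasts 1/10 s, in which the tool goes at most 50 mm and 8.59 degrees, less where a joint would pass 70% of its speed; a pose out of reach is approached as far as the arm can. A call with a gripper value outside its range is refused whole. The fingers move at their own pace and stop on an object; the grip force is fixed at half the most. Time passes only in rows, so rows that do not move let the fingers close, or fill a call up. It gives the time, the measured TCP pose, the force and the opening at its end, in the units of the state.
- manip.observe(): the state, without advancing time (a new reading comes with each control period).
- manip.camera(name): name is "scene" or "top" or "wrist"; returns a dict with "pixels" (400x640x3 uint8, red, green, blue), "intrinsics" (3x3 intrinsics, pixels), "cam_to_world" (4x4, takes a point from camera to world coordinates); the wrist camera has in their place "mount" (4x4, takes a point from camera to tool coordinates, whose origin is the TCP and whose axes are the tool frame's). Camera axes: x right, y up, looking along -z (the intrinsics and any distortion apply to the point x, -y, -z); pixel columns grow to the right and rows downward; lengths in m; the calibration is good to about 2 mm. A picture is of the moment at which its call begins: read the wrist's pose just before it. There is no depth.
- manip.finish_job(): hands the job in, once; it reports no verdict.
The state is a dict: "t": time; "joints": joint angles; "dq": joint speeds; "effort": joint torques, N m; "ee_pos": TCP position; "ee_rot": TCP orientation; "force": force on the tool from outside, world axes, zero at the start; "wrist_torque": the same for the moment, N m; "opening": finger opening in m.
Only numpy, scipy, OpenCV 4.12 (cv2) and the standard library are available. Lean on these libraries where they do the work, as an engineer would, in place of code of your own. Each camera call takes 0.05 s, during which the arm holds its last target.

## Working session

There is one attempt and no reset: what is moved stays moved. The work goes in short steps, Python scripts to look and compute and a shell command to move; the robot and the scene stay as the last step left them, time stands still between calls to the robot, and variables do not carry over. Pictures are saved under pics/ and viewed, and the job is handed in when it is done.

```bash
ls; mkdir -p pics
cat > h.py <<'E'
import numpy as np, cv2
from station import manip
def snap(n,f):
    c=manip.camera(n); cv2.imwrite('pics/'+f,cv2.cvtColor(c['pixels'],cv2.COLOR_RGB2BGR)); return c
def ray(c,u,v,T=None):
    T=np.array(c['cam_to_world']) if T is None else T
    K=np.array(c['intrinsics']); d=np.linalg.solve(K,[u,v,1]); d=np.array([d[0],-d[1],-d[2]])
    return T[:3,3],T[:3,:3]@d
def onz(c,u,v,z,T=None):
    o,d=ray(c,u,v,T); return o+d*(z-o[2])/d[2]
def proj(c,P):
    T=np.linalg.inv(np.array(c['cam_to_world'])); p=T[:3,:3]@np.array(P)+T[:3,3]
    q=np.array(c['intrinsics'])@[p[0],-p[1],-p[2]]; return q[:2]/q[2]
E
python3 - <<'E'
from h import *
import pickle
s=manip.observe(); print(s)
d={}
for n in ['scene','top']:
    c=snap(n,n+'0.png'); d[n]=c; print(n,{k:v for k,v in c.items() if k!='pixels'})
pickle.dump(d,open('c0.pkl','wb'))
E
```

```text
pics
{'t': 0.0, 'joints': array([-1.36598469e+00,  4.23826195e-01,  1.63066875e+00, -1.72645193e-05,
        1.08858887e+00, -1.90160802e-02]), 'dq': array([-0.00066446,  0.00142998, -0.0001398 ,  0.00039493, -0.00037158,
        0.00109283]), 'effort': array([-3.09188828e-03, -5.44631052e+01, -2.73668557e+01,  6.40878431e-02,
        2.27732747e-02, -9.49729861e-05]), 'ee_pos': array([ 0.13862756, -0.60887607,  0.22191919]), 'ee_rot': array([-0.07844832, -0.70262845, -0.07949719,  0.70273702]), 'force': array([-0.90363524,  0.57249966, -0.29310685]), 'wrist_torque': array([-0.02906576, -0.01357988, -0.01461427]), 'opening': 0.08785121048331897}
scene {'intrinsics': array([[478.20015625,   0.        , 320.00001702],
       [  0.        , 478.20015625, 196.70466009],
       [  0.        ,   0.        ,   1.        ]]), 'cam_to_world': array([[ 0.93271298,  0.32472154, -0.1568516 ,  0.46065928],
       [-0.36043318,  0.82544742, -0.4344243 , -0.36918951],
       [-0.01159418,  0.4617277 ,  0.88694594,  1.02839892],
       [ 0.        ,  0.        ,  0.        ,  1.        ]])}
top {'intrinsics': array([[498.589836  ,   0.        , 323.9279772 ],
       [  0.        , 498.589836  , 204.54769982],
       [  0.        ,   0.        ,   1.        ]]), 'cam_to_world': array([[-0.02412299,  0.99176988, -0.12574019,  0.50026742],
       [-0.99951598, -0.02639831, -0.01646039,  0.01585751],
       [-0.01964425,  0.12528225,  0.99192664,  1.16054033],
       [ 0.        ,  0.        ,  0.        ,  1.        ]])}
```

View pics/scene0.png

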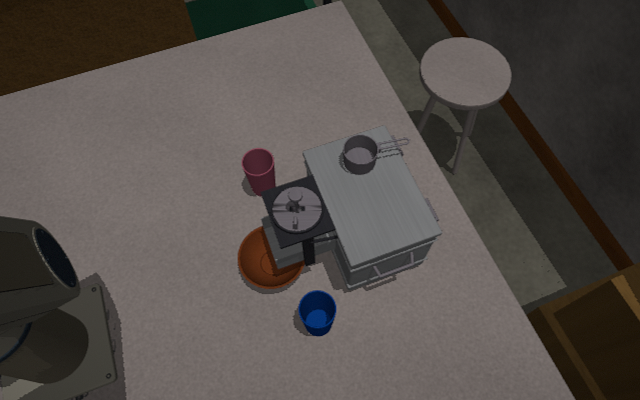

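View pics/top0.png

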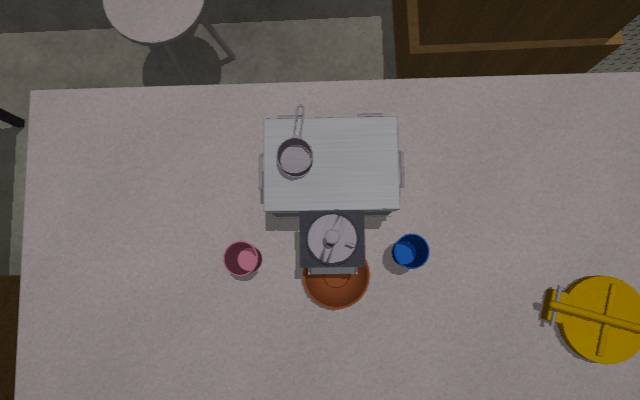

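The top view (up = +x, right = −y) shows the disc at about (332,239), the black frame around it, the tab to the right at about (349,246), blue tumbler at (411,251) and pink at (242,259). The yellow gripper is at lower right. I'll enlarge both views to measure.

Run:
```python
from h import *
import pickle
d=pickle.load(open('c0.pkl','rb'))
im=cv2.cvtColor(d['top']['pixels'],cv2.COLOR_RGB2BGR)[190:290,280:390]
cv2.imwrite('pics/topz.png',cv2.resize(im,None,fx=6,fy=6,interpolation=cv2.INTER_CUBIC)[:600])
im=cv2.cvtColor(d['scene']['pixels'],cv2.COLOR_RGB2BGR)[165:265,240:350]
cv2.imwrite('pics/scenez.png',cv2.resize(im,None,fx=6,fy=6,interpolation=cv2.INTER_CUBIC)[:600])
```

```text
(no output)
```

View pics/topz.png

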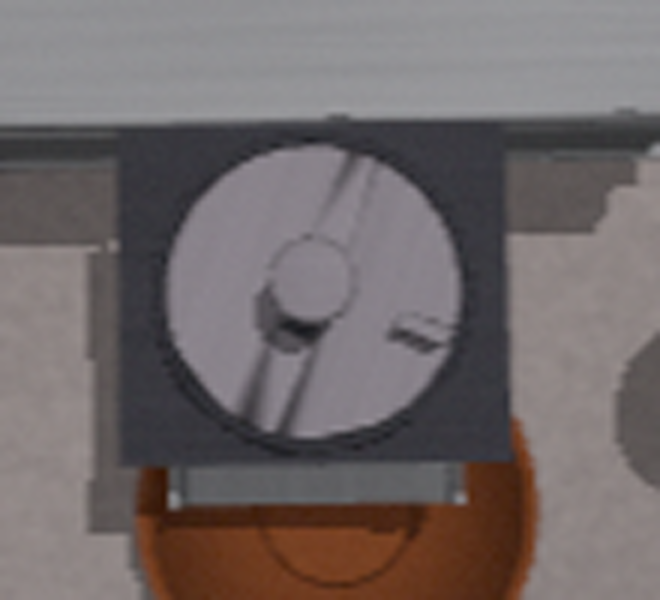

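View pics/scenez.png

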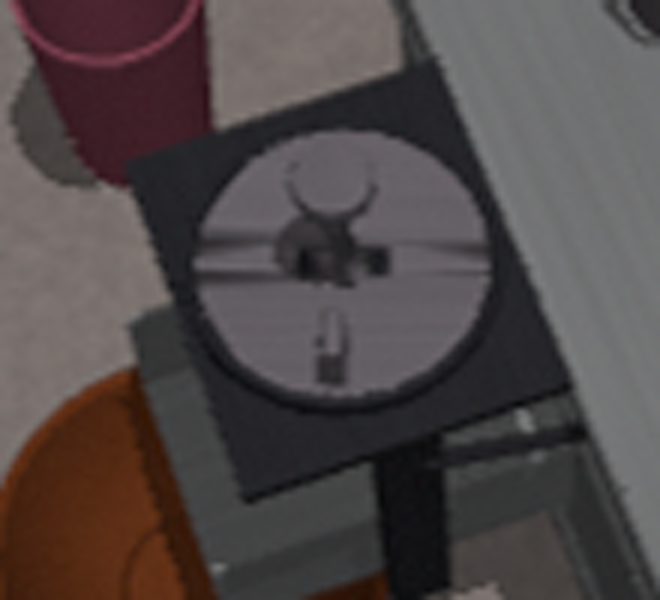

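Run:
```python
from h import *
import pickle
d=pickle.load(open('c0.pkl','rb'))
t=d['top'];s=d['scene']
T=lambda X,Y,z: onz(t,(X+.5)/6-.5+280,(Y+.5)/6-.5+190,z)
S=lambda X,Y,z: onz(s,(X+.5)/6-.5+240,(Y+.5)/6-.5+165,z)
print('disc',T(314,291,.222),S(342,264,.222))
print('button',T(312,278,.279),S(332,177,.279))
cor=[T(118,128,.214),T(505,125,.214),T(512,462,.214),T(121,466,.214)]
cs=[S(430,60,.214),S(572,385,.214),S(246,500,.214),S(128,160,.214)]
for c in (cor,cs):
    c=np.array(c);print(c.round(4),c.mean(0));e=c[1]-c[0];print(np.linalg.norm(e),np.linalg.norm(c[2]-c[1]),np.degrees(np.arctan2(e[0],-e[1])), np.degrees(np.arctan2((c[2]-c[3])[0],-(c[2]-c[3])[1])))
print('tab',T(430,322,.246),S(334,320,.246))
for n,lo in (('blue',(100,120,50)),('pink',(160,80,60))):
    pass
for u,v in ((411,251),(242,259)): print('tumb',onz(t,u,v,.115))
```

```text
disc [0.55527258 0.01794076 0.222     ] [0.55326894 0.01842338 0.222     ]
button [0.55577385 0.01830322 0.279     ] [0.55368256 0.01903581 0.279     ]
[[ 0.6092  0.0791  0.214 ]
 [ 0.6069 -0.0441  0.214 ]
 [ 0.5006 -0.0427  0.214 ]
 [ 0.5023  0.08    0.214 ]] [0.55477757 0.0180633  0.214     ]
0.1232083202176665 0.10635397477283438 -1.063664664995372 -0.8022283448578487
[[ 0.6063  0.0818  0.214 ]
 [ 0.6063 -0.0429  0.214 ]
 [ 0.5    -0.0421  0.214 ]
 [ 0.5026  0.0826  0.214 ]] [0.55380361 0.01985906 0.214     ]
0.12471452619130628 0.10627308659970262 -0.032408954189269874 -1.1843018848219133
tab [ 0.54352935 -0.01721583  0.246     ] [ 0.541911   -0.00986978  0.246     ]
tumb [ 0.53050814 -0.14572638  0.115     ]
tumb [0.5225787  0.20734527 0.115     ]
```

```bash
cat >> h.py <<'E'
from scipy.spatial.transform import Rotation as R
def pose():
    s=manip.observe(); q=s['ee_rot']; return s,R.from_quat([q[1],q[2],q[3],q[0]]).as_matrix(),np.array(s['ee_pos'])
AX=np.array([.5545,.0185])
def go(x,y,z):
    s,M,p=pose(); print('t',round(s['t'],2),'pos',p.round(4),'F',np.round(s['force'],1),'j',np.round(s['joints'],2))
    print('tx,ty,tz mm',(M.T@(np.array([x,y,z])-p)*1000).round(1),'ty dir deg',np.degrees(np.arctan2(M[1,1],M[0,1])).round(1))
E
python3 - <<'E'
from h import *
s,M,p=pose(); print(M.round(3)); go(.5545,.0185,.33)
E
```

```text
[[-0.     0.222 -0.975]
 [ 0.001 -0.975 -0.222]
 [-1.    -0.001  0.   ]]
t 0.1 pos [ 0.1386 -0.6089  0.222 ] F [-0.7  0.3 -0.5] j [-1.37  0.42  1.63 -0.    1.09 -0.02]
tx,ty,tz mm [-107.3 -519.6 -544.8] ty dir deg -77.2
```

```bash
python3 -m inch '[{"tx":-0.044,"roll":0.1115,"claw":0},{"tx":-0.044,"roll":0.1115,"claw":0},{"ty":-0.036,"tz":-0.026,"claw":0},{"ty":-0.036,"tz":-0.026,"claw":0},{"ty":-0.036,"tz":-0.026,"claw":0},{"ty":-0.036,"tz":-0.026,"claw":0},{"ty":-0.036,"tz":-0.026,"claw":0},{"ty":-0.036,"tz":-0.026,"claw":0}]'; python3 -c "
from h import *
go(.566,-.0235,.31)"
```

```text
t 0.1 pos [ 0.1386 -0.6089  0.222 ] F [-0.7  0.3 -0.5] j [-1.37  0.42  1.63 -0.    1.09 -0.02]
tx,ty,tz mm [ -87.4 -476.1 -546.7] ty dir deg -77.2invalid input
```

```bash
python3 -m inch '[{"tx":-0.044,"ty":0,"tz":0,"roll":0.1115,"claw":0},{"tx":-0.044,"ty":0,"tz":0,"roll":0.1115,"claw":0},{"tx":0,"ty":-0.036,"tz":-0.026,"roll":0,"claw":0},{"tx":0,"ty":-0.036,"tz":-0.026,"roll":0,"claw":0},{"tx":0,"ty":-0.036,"tz":-0.026,"roll":0,"claw":0},{"tx":0,"ty":-0.036,"tz":-0.026,"roll":0,"claw":0},{"tx":0,"ty":-0.036,"tz":-0.026,"roll":0,"claw":0},{"tx":0,"ty":-0.036,"tz":-0.026,"roll":0,"claw":0}]'; python3 -c "
from h import *
go(.566,-.0235,.31)"
```

```text
t: 0.9
ee_pos: [0.2951, -0.3915, 0.3105]
ee_rot: [-0.0, -0.707, -0.0, 0.707]
force: [0.3, 0.2, -0.3]
opening: 0.0276
t 0.9 pos [ 0.2951 -0.3915  0.3105] F [ 0.3  0.2 -0.3] j [-0.95  0.12  1.83  0.    1.19  0.62]
tx,ty,tz mm [   0.5 -367.9 -271.1] ty dir deg -90.0
```

All five keys are needed per row. Next I travel on to above the +x side of the tab.

```bash
python3 -m inch '[{"tx":0,"ty":-0.038,"tz":-0.028,"roll":0,"claw":0},{"tx":0,"ty":-0.038,"tz":-0.028,"roll":0,"claw":0},{"tx":0,"ty":-0.038,"tz":-0.028,"roll":0,"claw":0},{"tx":0,"ty":-0.038,"tz":-0.028,"roll":0,"claw":0},{"tx":0,"ty":-0.038,"tz":-0.028,"roll":0,"claw":0},{"tx":0,"ty":-0.038,"tz":-0.028,"roll":0,"claw":0},{"tx":0,"ty":-0.038,"tz":-0.028,"roll":0,"claw":0},{"tx":0,"ty":-0.038,"tz":-0.028,"roll":0,"claw":0}]'; python3 -c "
from h import *
go(.566,-.0235,.29)"
```

```text
t: 1.7
ee_pos: [0.5189, -0.0872, 0.3105]
ee_rot: [-0.0, -0.707, -0.0, 0.707]
force: [0.1, -0.7, 0.3]
opening: 0.0001
t 1.7 pos [ 0.5189 -0.0872  0.3105] F [ 0.1 -0.7  0.3] j [-0.19  0.18  1.76 -0.    1.2   1.38]
tx,ty,tz mm [ 20.5 -63.7 -47.1] ty dir deg -89.9
```

Run:
```python
from h import *
s,M,p=pose(); c=snap('wrist','w1.png'); print(c['mount'],c['intrinsics'])
```

```text
[[ 7.61995316e-05  2.81012574e-01 -9.59704083e-01 -1.62263474e-01]
 [ 9.99999783e-01 -6.48954862e-04 -1.10622600e-04  2.02683125e-04]
 [-6.53890972e-04 -9.59703867e-01 -2.81012563e-01 -7.65320924e-02]
 [ 0.00000000e+00  0.00000000e+00  0.00000000e+00  1.00000000e+00]] [[306.00044165   0.         317.86599192]
 [  0.         306.00044165 200.88416617]
 [  0.           0.           1.        ]]
```

View pics/w1.png

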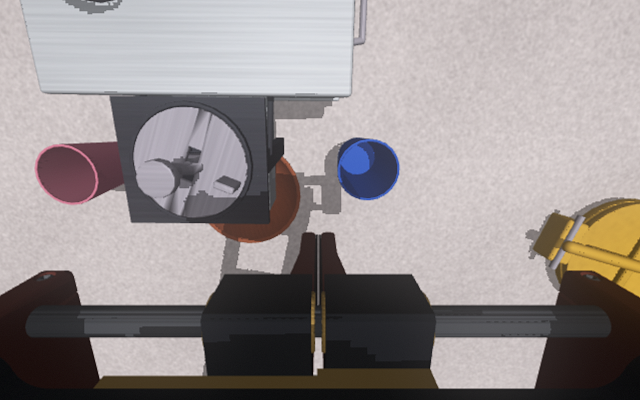

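Wrist view: disc centred near (190,161), button near (157,179), tab near (228,185), shut fingertips at (318,235). I'll cross-check the positions.

```bash
cat >> h.py <<'E'
def wT(c,M,p):
    T=np.eye(4);T[:3,:3]=M;T[:3,3]=p;return T@np.array(c['mount'])
E
python3 - <<'E'
from h import *
s,M,p=pose(); c=manip.camera('wrist'); T=wT(c,M,p)
im=cv2.cvtColor(c['pixels'],cv2.COLOR_RGB2BGR)
cv2.imwrite('pics/w1z.png',cv2.resize(im[90:240,100:290],None,fx=4,fy=4,interpolation=cv2.INTER_CUBIC))
for n,u,v,z in (('disc',190,161,.222),('button',157,178,.279),('tab',228,183,.246)): print(n,onz(c,u,v,z,T).round(4))
E
```

```text
disc [0.5596 0.0229 0.222 ]
button [0.5573 0.0215 0.279 ]
tab [ 0.5466 -0.0143  0.246 ]
```

View pics/w1z.png

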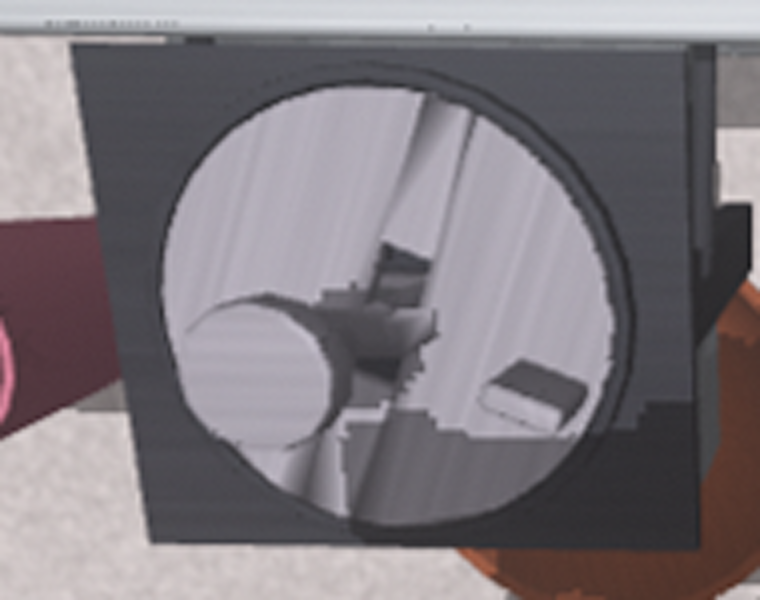

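Run:
```python
from h import *
s,M,p=pose(); c=manip.camera('wrist'); T=wT(c,M,p)
f=lambda X,Y,z: onz(c,(X+.5)/4-.5+100,(Y+.5)/4-.5+90,z,T)
for n,X,Y,z in (('disc',388,304,.222),('L',163,290,.222),('R',613,335,.222),('Tp',360,84,.222),('B',410,525,.222),('button',258,375,.278),('tab',523,405,.246),('tab end in',484,393,.246),('tab end out',562,418,.246)): print(n,f(X,Y,z).round(4))
```

```text
disc [0.5535 0.0151 0.222 ]
L [0.5561 0.0611 0.222 ]
R [ 0.5473 -0.031   0.222 ]
Tp [0.5971 0.016  0.222 ]
B [0.5051 0.0154 0.222 ]
button [0.5515 0.0151 0.278 ]
tab [ 0.5384 -0.0183  0.246 ]
tab end in [ 0.5407 -0.011   0.246 ]
tab end out [ 0.5359 -0.0256  0.246 ]
```

```bash
python3 -m inch '[{"tx":0,"ty":-0.031,"tz":-0.025,"roll":0,"claw":0},{"tx":0,"ty":-0.031,"tz":-0.025,"roll":0,"claw":0},{"tx":0,"ty":0,"tz":0,"roll":0,"claw":0},{"tx":0.025,"ty":0,"tz":0,"roll":0,"claw":0},{"tx":0.025,"ty":0,"tz":0,"roll":0,"claw":0},{"tx":0.02,"ty":0,"tz":0,"roll":0,"claw":0},{"tx":0.01,"ty":0,"tz":0,"roll":0,"claw":0},{"tx":0,"ty":0,"tz":0,"roll":0,"claw":0}]'
python3 - <<'E'
from h import *
go(.565,-.025,.23)
s,M,p=pose();c=manip.camera('wrist');im=cv2.cvtColor(c['pixels'],cv2.COLOR_RGB2BGR)
cv2.imwrite('pics/w2.png',cv2.resize(im[100:300,180:460],None,fx=2.8,fy=2.8,interpolation=cv2.INTER_CUBIC))
E
```

```text
t: 2.65
ee_pos: [0.5667, -0.0281, 0.2294]
ee_rot: [0.0, -0.706, 0.0, 0.708]
force: [0.3, -0.6, -0.3]
opening: 0.0003
t 2.65 pos [ 0.5667 -0.0281  0.2294] F [ 0.3 -0.6 -0.3] j [-0.07  0.33  1.75 -0.    1.06  1.5 ]
tx,ty,tz mm [-0.6 -3.1  1.8] ty dir deg -90.0
```

View pics/w2.png

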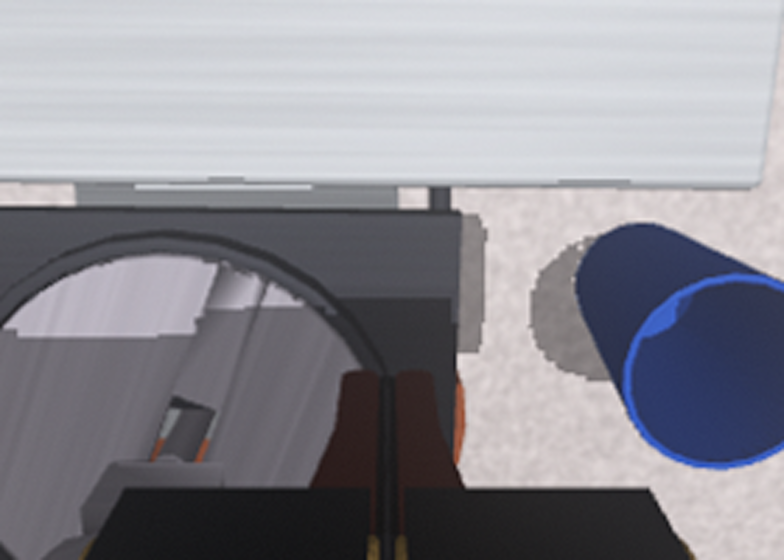

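```bash
python3 -m inch '[{"tx":0,"ty":0.001,"tz":0.007,"roll":0,"claw":0},{"tx":0,"ty":0.001,"tz":0.006,"roll":0,"claw":0},{"tx":0,"ty":-0.0015,"tz":0.005,"roll":0,"claw":0},{"tx":0,"ty":-0.002,"tz":0.005,"roll":0,"claw":0},{"tx":0,"ty":-0.0035,"tz":0.004,"roll":0,"claw":0},{"tx":0,"ty":-0.004,"tz":0.004,"roll":0,"claw":0},{"tx":0,"ty":-0.0045,"tz":0.003,"roll":0,"claw":0},{"tx":0,"ty":-0.0045,"tz":0.0025,"roll":0,"claw":0}]'
python3 - <<'E'
from h import *
go(.525,0,.23)
for n in ('scene','top'):
    c=manip.camera(n);im=cv2.cvtColor(c['pixels'],cv2.COLOR_RGB2BGR)
    u,v=map(int,proj(c,[.5535,.017,.24])); 
    cv2.imwrite(f'pics/{n}3.png',cv2.resize(im[v-50:v+50,u-60:u+60],None,fx=5,fy=5,interpolation=cv2.INTER_CUBIC))
E
```

```text
t: 3.5
ee_pos: [0.5312, -0.0087, 0.2306]
ee_rot: [-0.0, -0.707, -0.0, 0.707]
force: [-0.6, -2.4, 1.1]
opening: 0.0003
t 3.5 pos [ 0.5312 -0.0087  0.2306] F [-0.6 -2.4  1.1] j [-0.04  0.28  1.83 -0.    1.04  1.53]
tx,ty,tz mm [ 0.6 -8.7  6.2] ty dir deg -89.9
```

View pics/scene3.png

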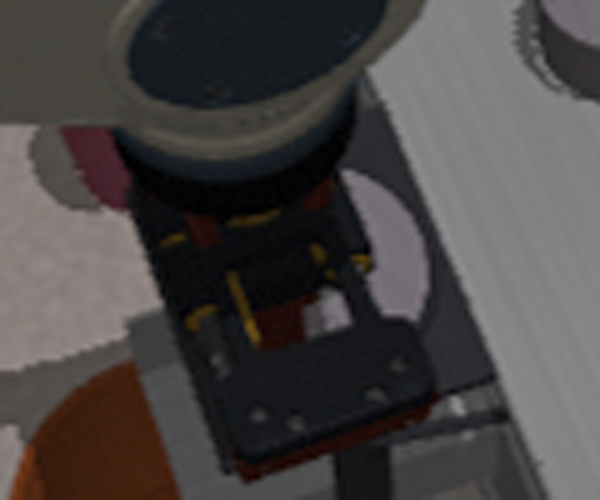

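View pics/top3.png

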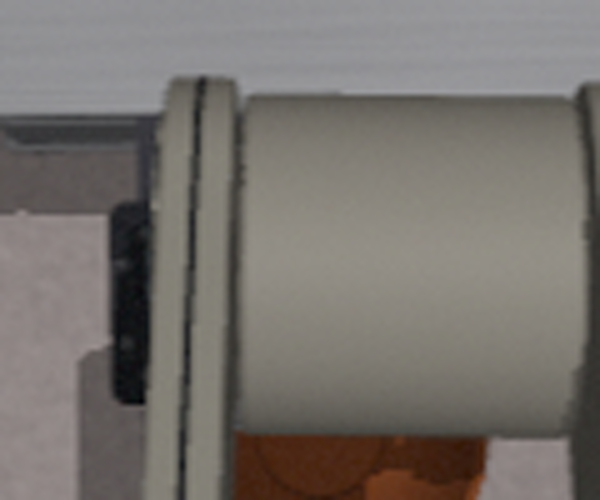

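```bash
python3 -m inch '[{"tx":0,"ty":-0.003,"tz":0.003,"roll":0,"claw":0},{"tx":0,"ty":-0.003,"tz":0.002,"roll":0,"claw":0},{"tx":0,"ty":0,"tz":0,"roll":0,"claw":0},{"tx":0,"ty":0.01,"tz":0,"roll":0,"claw":0},{"tx":-0.03,"ty":0.01,"tz":0.005,"roll":0,"claw":0},{"tx":-0.04,"ty":0.03,"tz":0.02,"roll":0,"claw":0},{"tx":0,"ty":0.03,"tz":0.02,"roll":0,"claw":0},{"tx":0,"ty":0,"tz":0,"roll":0,"claw":0}]'
cat > w.py <<'E'
from h import *
import sys
s,M,p=pose(); c=manip.camera('wrist'); T=wT(c,M,p); print(p.round(4))
im=cv2.cvtColor(c['pixels'],cv2.COLOR_RGB2BGR)
q=np.linalg.inv(T)@np.array([.5535,.017,.24,1]); k=c['intrinsics']@[q[0],-q[1],-q[2]]; u,v=(k[:2]/k[2]).astype(int)
u0=max(0,min(640-190,u-95));v0=max(0,min(400-150,v-75)); print('crop',u0,v0,'x4')
cv2.imwrite('pics/'+sys.argv[1],cv2.resize(im[v0:v0+150,u0:u0+190],None,fx=4,fy=4,interpolation=cv2.INTER_CUBIC))
np.savez('w.npz',T=T,K=c['intrinsics'],o=[u0,v0])
E
cat > m.py <<'E'
from h import *
import sys
d=np.load('w.npz')
for a in sys.argv[1:]:
    X,Y,z=map(float,a.split(',')); print(a,onz({'intrinsics':d['K']},(X+.5)/4-.5+d['o'][0],(Y+.5)/4-.5+d['o'][1],z/1000,d['T']).round(4))
E
python3 w.py w4.png
```

```text
t: 4.4
ee_pos: [0.4817, -0.0837, 0.2988]
ee_rot: [-0.0, 0.707, -0.001, -0.707]
force: [-0.5, 0.2, -0.6]
opening: 0.0004
[ 0.4817 -0.0837  0.2988]
crop 78 43 x4
```

View pics/w4.png

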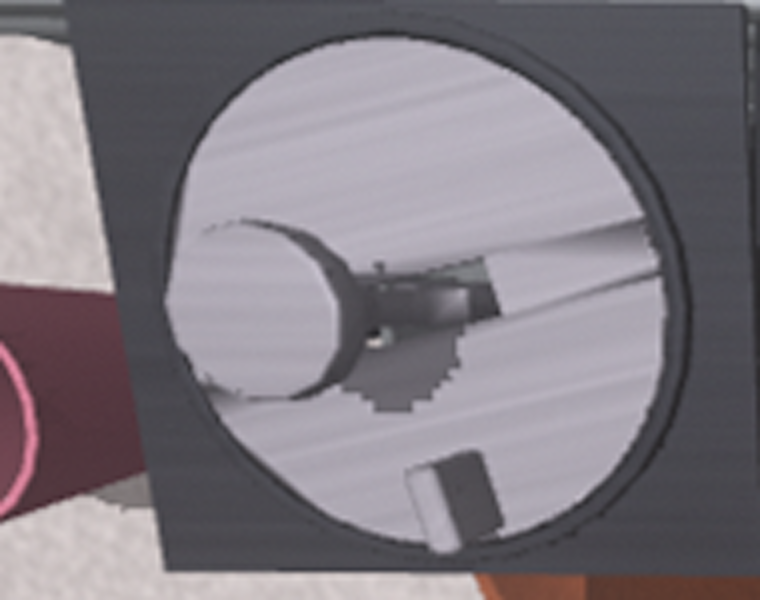

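```bash
python3 m.py 423,465,246 446,550,246 434,508,246 480,257,222 640,219,222 500,316,222 660,268,222 250,310,278 163,300,222 665,310,222 390,36,222 400,545,222
```

```text
423,465,246 [0.5262 0.0106 0.246 ]
446,550,246 [0.511  0.0084 0.246 ]
434,508,246 [0.5186 0.0096 0.246 ]
480,257,222 [0.5616 0.0057 0.222 ]
640,219,222 [ 0.5683 -0.0247  0.222 ]
500,316,222 [0.5509 0.0031 0.222 ]
660,268,222 [ 0.5595 -0.0278  0.222 ]
250,310,278 [0.5535 0.0188 0.278 ]
163,300,222 [0.5539 0.0663 0.222 ]
665,310,222 [ 0.5519 -0.0282  0.222 ]
390,36,222 [0.5992 0.0175 0.222 ]
400,545,222 [0.5067 0.0278 0.222 ]
```

Slot and tab give lock_disc ≈ 0.25 (tab at (0.5186, 0.0096), axis ≈ (0.553, 0.0185)); I need another ~8 mm push.

```bash
python3 -m inch '[{"tx":0,"ty":-0.03,"tz":-0.02,"roll":0,"claw":0},{"tx":0,"ty":-0.03,"tz":-0.02,"roll":0,"claw":0},{"tx":0.035,"ty":0,"tz":0,"roll":0,"claw":0},{"tx":0.034,"ty":0,"tz":0,"roll":0,"claw":0},{"tx":0,"ty":-0.01,"tz":0,"roll":0,"claw":0},{"tx":0,"ty":-0.01,"tz":0,"roll":0,"claw":0},{"tx":0,"ty":-0.0055,"tz":0,"roll":0,"claw":0},{"tx":0,"ty":0,"tz":0,"roll":0,"claw":0}]'; python3 -c "
from h import *
go(.522,.0052,.23)"
```

```text
t: 5.25
ee_pos: [0.5241, 0.0056, 0.2303]
ee_rot: [0.0, 0.708, 0.001, -0.706]
force: [-0.1, -0.2, 0.3]
opening: 0.0009
t 5.25 pos [0.5241 0.0056 0.2303] F [-0.1 -0.2  0.3] j [-0.01  0.26  1.85  0.    1.03  1.56]
tx,ty,tz mm [0.3 0.4 2.1] ty dir deg -89.9
```

```bash
python3 -m inch '[{"tx":0,"ty":0.01,"tz":0,"roll":0,"claw":0},{"tx":-0.01,"ty":0.01,"tz":0,"roll":0,"claw":0},{"tx":-0.03,"ty":0.01,"tz":0.01,"roll":0,"claw":0},{"tx":-0.035,"ty":0.03,"tz":0.02,"roll":0,"claw":0},{"tx":0,"ty":0.03,"tz":0.01,"roll":0,"claw":0},{"tx":0,"ty":0,"tz":0,"roll":0,"claw":0},{"tx":0,"ty":0,"tz":0,"roll":0,"claw":0},{"tx":0,"ty":0,"tz":0,"roll":0,"claw":0}]'; python3 w.py w5.png
```

```text
t: 6.05
ee_pos: [0.4834, -0.0852, 0.3037]
ee_rot: [0.0, -0.707, -0.0, 0.707]
force: [0.2, -0.1, -0.1]
opening: 0.0007
[ 0.4834 -0.0852  0.3037]
crop 79 45 x4
```

View pics/w5.png

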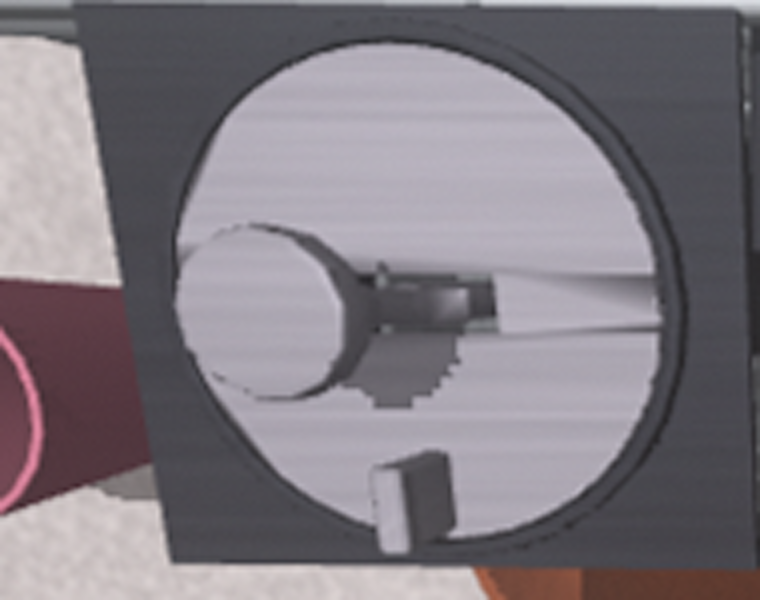

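The slot edges now run parallel to the plate edges and the bar's flat, so the disc is near 0. I'll measure the tab and button before pressing.

```bash
python3 m.py 393,510,246 260,313,278; python3 -c "
from h import *
go(.5540,.0185,.30)"
```

```text
393,510,246 [0.5172 0.0174 0.246 ]
260,313,278 [0.5532 0.0184 0.278 ]
t 6.1 pos [ 0.4834 -0.0849  0.3034] F [0.2 0.2 0.1] j [-0.2   0.13  1.84  0.    1.18  1.37]
tx,ty,tz mm [   3.4 -103.3  -70.7] ty dir deg -89.9
```

```bash
python3 -m inch '[{"tx":0,"ty":-0.035,"tz":-0.024,"roll":0,"claw":0},{"tx":0,"ty":-0.035,"tz":-0.024,"roll":0,"claw":0},{"tx":0,"ty":-0.033,"tz":-0.023,"roll":0,"claw":0},{"tx":0,"ty":0,"tz":0,"roll":0,"claw":0},{"tx":0.01,"ty":0,"tz":0,"roll":0,"claw":0},{"tx":0.007,"ty":0,"tz":0,"roll":0,"claw":0},{"tx":0.003,"ty":0,"tz":0,"roll":0,"claw":0},{"tx":0,"ty":0,"tz":0,"roll":0,"claw":0}]'; python3 -c "
from h import *
go(.5535,.0185,.24)"
```

```text
t: 6.9
ee_pos: [0.5534, 0.017, 0.2828]
ee_rot: [0.0, -0.707, 0.0, 0.708]
force: [-0.0, 1.2, 0.3]
opening: 0.0002
t 6.9 pos [0.5534 0.017  0.2828] F [-0.   1.2  0.3] j [ 0.01  0.25  1.73 -0.    1.16  1.58]
tx,ty,tz mm [42.8 -1.5 -0.2] ty dir deg -90.0
```

Above the button. Now pressing down, with the last few mm left for a second call.

```bash
python3 -m inch '[{"tx":0.005,"ty":-0.001,"tz":0,"roll":0,"claw":0},{"tx":0.005,"ty":0,"tz":0,"roll":0,"claw":0},{"tx":0.005,"ty":0,"tz":0,"roll":0,"claw":0},{"tx":0.005,"ty":0,"tz":0,"roll":0,"claw":0},{"tx":0.005,"ty":0,"tz":0,"roll":0,"claw":0},{"tx":0.005,"ty":0,"tz":0,"roll":0,"claw":0},{"tx":0.005,"ty":0,"tz":0,"roll":0,"claw":0},{"tx":0.003,"ty":0,"tz":0,"roll":0,"claw":0}]'; python3 -c "
from h import *
go(.5535,.0185,.24)"
```

```text
t: 7.7
ee_pos: [0.5544, 0.0187, 0.2452]
ee_rot: [0.0, 0.707, 0.0, -0.707]
force: [0.4, -3.2, 4.1]
opening: 0.0007
t 7.7 pos [0.5544 0.0187 0.2452] F [ 0.4 -3.2  4.1] j [ 0.01  0.29  1.77 -0.    1.08  1.58]
tx,ty,tz mm [5.2 0.2 0.9] ty dir deg -90.0
```

Friction of about 4 N, and the bar is following. Going on in small steps to the stop.

```bash
python3 -m inch '[{"tx":0.002,"ty":0,"tz":0,"roll":0,"claw":0},{"tx":0.001,"ty":0,"tz":0,"roll":0,"claw":0},{"tx":0.001,"ty":0,"tz":0,"roll":0,"claw":0},{"tx":0.001,"ty":0,"tz":0,"roll":0,"claw":0},{"tx":0,"ty":0,"tz":0,"roll":0,"claw":0},{"tx":0,"ty":0,"tz":0,"roll":0,"claw":0},{"tx":0,"ty":0,"tz":0,"roll":0,"claw":0},{"tx":0,"ty":0,"tz":0,"roll":0,"claw":0}]'
```

```text
t: 8.5
ee_pos: [0.5542, 0.0189, 0.2406]
ee_rot: [-0.0, -0.707, -0.0, 0.707]
force: [0.9, -0.5, 1.4]
opening: 0.0004
```

```bash
python3 -m inch '[{"tx":0.0005,"ty":0,"tz":0,"roll":0,"claw":0},{"tx":0.0005,"ty":0,"tz":0,"roll":0,"claw":0},{"tx":0.0005,"ty":0,"tz":0,"roll":0,"claw":0},{"tx":0.0005,"ty":0,"tz":0,"roll":0,"claw":0},{"tx":0,"ty":0,"tz":0,"roll":0,"claw":0},{"tx":0,"ty":0,"tz":0,"roll":0,"claw":0},{"tx":0,"ty":0,"tz":0,"roll":0,"claw":0},{"tx":0,"ty":0,"tz":0,"roll":0,"claw":0}]'
```

```text
t: 9.3
ee_pos: [0.5544, 0.0189, 0.2403]
ee_rot: [0.0, 0.707, 0.0, -0.707]
force: [-3.2, -0.2, 15.3]
opening: 0.0006
```

15 N of contact at TCP z = 0.240: the bar is on its hard stop. I lift, step to the −y side of the tab and descend.

```bash
python3 -m inch '[{"tx":-0.01,"ty":0,"tz":0,"roll":0,"claw":0},{"tx":-0.03,"ty":0,"tz":0,"roll":0,"claw":0},{"tx":0,"ty":0.03,"tz":0.02,"roll":0,"claw":0},{"tx":0,"ty":0,"tz":0.02,"roll":0,"claw":0},{"tx":0,"ty":0,"tz":0,"roll":0,"claw":0},{"tx":0.025,"ty":0,"tz":0,"roll":0,"claw":0},{"tx":0.025,"ty":0,"tz":0,"roll":0,"claw":0},{"tx":0,"ty":0,"tz":0,"roll":0,"claw":0}]'; python3 -c "
from h import *
go(.5135,.005,.23)"
```

```text
t: 10.1
ee_pos: [0.5124, -0.0108, 0.2258]
ee_rot: [-0.0, -0.705, -0.001, 0.709]
force: [0.8, 0.5, -0.6]
opening: 0.0006
t 10.1 pos [ 0.5124 -0.0108  0.2258] F [ 0.8  0.5 -0.6] j [-0.04  0.26  1.87  0.    1.02  1.53]
tx,ty,tz mm [ -4.2 -15.8  -1. ] ty dir deg -89.9
```

```bash
python3 -m inch '[{"tx":-0.002,"ty":-0.008,"tz":0,"roll":0,"claw":0},{"tx":0,"ty":-0.008,"tz":0,"roll":0,"claw":0},{"tx":0,"ty":-0.005,"tz":0.001,"roll":0,"claw":0},{"tx":0,"ty":-0.005,"tz":0.001,"roll":0,"claw":0},{"tx":0,"ty":-0.005,"tz":-0.001,"roll":0,"claw":0},{"tx":0,"ty":-0.005,"tz":-0.001,"roll":0,"claw":0},{"tx":0,"ty":-0.0045,"tz":-0.0025,"roll":0,"claw":0},{"tx":0,"ty":-0.0045,"tz":-0.0025,"roll":0,"claw":0}]'; python3 -m inch '[{"tx":0,"ty":-0.0035,"tz":-0.0035,"roll":0,"claw":0},{"tx":0,"ty":-0.003,"tz":-0.0035,"roll":0,"claw":0},{"tx":0,"ty":-0.002,"tz":-0.0035,"roll":0,"claw":0},{"tx":0,"ty":-0.0015,"tz":-0.0035,"roll":0,"claw":0},{"tx":0,"ty":0,"tz":0,"roll":0,"claw":0},{"tx":0,"ty":0,"tz":0,"roll":0,"claw":0},{"tx":0,"ty":0,"tz":0,"roll":0,"claw":0},{"tx":0,"ty":0,"tz":0,"roll":0,"claw":0}]'
```

```text
t: 10.9
ee_pos: [0.5191, 0.034, 0.2305]
ee_rot: [-0.0, -0.707, -0.0, 0.707]
force: [-0.8, -3.1, 0.1]
opening: 0.0004
t: 11.7
ee_pos: [0.5334, 0.0438, 0.2308]
ee_rot: [0.0, 0.707, 0.0, -0.707]
force: [0.9, 0.2, 0.4]
opening: 0.0002
```

Now I back off towards −x (away from the tab), lift, and move aside to look.

```bash
python3 -m inch '[{"tx":0,"ty":0,"tz":0.01,"roll":0,"claw":0},{"tx":-0.01,"ty":0,"tz":0.01,"roll":0,"claw":0},{"tx":-0.035,"ty":0,"tz":0.02,"roll":0,"claw":0},{"tx":-0.03,"ty":0.04,"tz":0.01,"roll":0,"claw":0},{"tx":0,"ty":0.045,"tz":0,"roll":0,"claw":0},{"tx":0,"ty":0.045,"tz":0,"roll":0,"claw":0},{"tx":0,"ty":0,"tz":0,"roll":0,"claw":0},{"tx":0,"ty":0,"tz":0,"roll":0,"claw":0}]'; python3 w.py w6.png
```

```text
t: 12.5
ee_pos: [0.4828, -0.0861, 0.3057]
ee_rot: [-0.001, 0.707, -0.001, -0.707]
force: [0.4, -0.5, 0.5]
opening: 0.0004
[ 0.4828 -0.0861  0.3057]
crop 79 44 x4
```

View pics/w6.png

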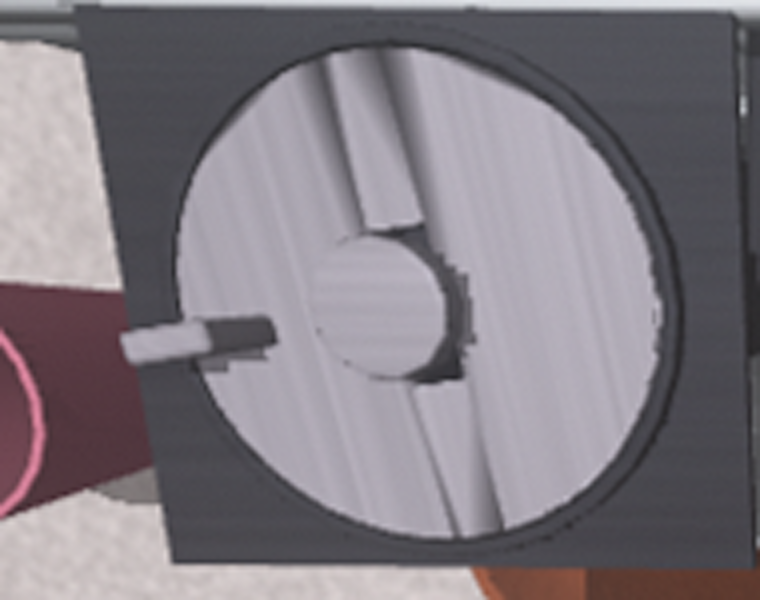

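```bash
python3 m.py 165,343,246 380,307,240 435,215,222 395,65,222 415,390,222 460,535,222
python3 - <<'E'
from h import *
for n in('scene',):
    snap(n,'scene7.png'); 
snap('top','top7.png'); print(manip.observe()['force'],manip.observe()['dq'])
E
```

```text
165,343,246 [0.5472 0.0537 0.246 ]
380,307,240 [0.5532 0.0176 0.24  ]
435,215,222 [0.5696 0.013  0.222 ]
395,65,222 [0.5959 0.0173 0.222 ]
415,390,222 [0.5368 0.021  0.222 ]
460,535,222 [0.5075 0.0154 0.222 ]
[ 0.39124885  0.14128919 -1.01693301] [ 0.00913334  0.00670646 -0.00270727 -0.00327458 -0.00044313 -0.00233572]
```

View pics/top7.png

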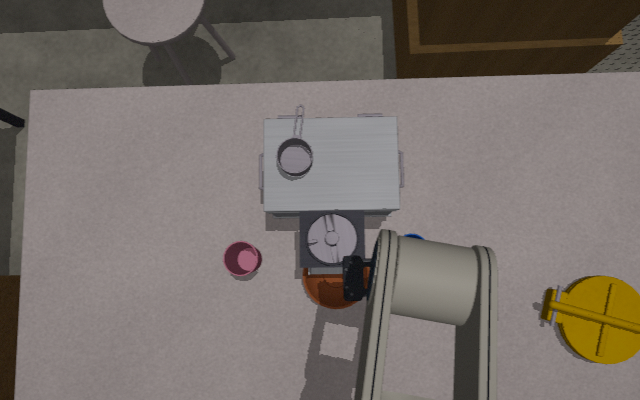

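View pics/scene7.png

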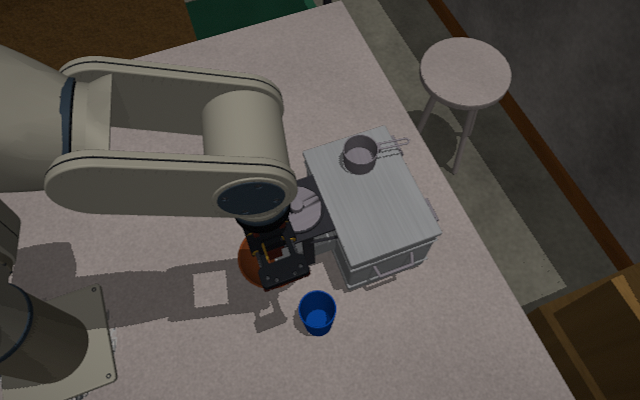

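Tab at (0.547, 0.054), rel (−6, +36) mm, so lock_disc is about −1.4. The button matches the axis at height 240, and the tumblers, cup and bowl are at their starting pixels (the bowl and the blue tumbler are partly hidden from above). The hand is clear at z = 0.306, so I hand it in.

```bash
python3 -c "
from station import manip
print(manip.finish_job())"
```

```text
the job is handed in; nothing more can be done
None
```

The gate is shut and locked, and I handed the job in at about 12.6 s of the 61 s allowed. The hand-in gives no verdict, so what follows rests on my own checks.

- **Lining up:** I pushed the tab with the shut fingertips in two pushes, and the disc went from about 1.2 rad to 0.25, then to about 0.03.
- **Pressing:** I pressed the button straight down. It took about 4 N, then 15 N against the hard stop with the fingertips at 0.2403 m (0.240 is home).
- **Locking:** I pushed the tab on to the other side. The last wrist picture shows the slot crosswise and puts the disc at about −1.4 rad.
- **Bar down:** In that same picture the button sits on the axis at the 240 mm home height.
- **Hand clear:** The hand ended clear at z = 0.306 m, with the force reading about 1 N, which is its noise level.
- **Other things:** The pink tumbler and the cup look unmoved. The arm partly hid the bowl in both views; what shows has not moved. The blue tumbler is hidden from above but is in its old place in the scene view.

Two things disagreed. The camera views placed the axis 2–4 mm apart, so I used a middle value. My first wrist reading of the disc centre was several mm off because I read the outline badly, and I corrected it before moving.

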